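# Re-arm and jog the valve grinder after a breaker trip

## Robot

A 7-joint arm with a two-finger parallel gripper is mounted at the origin on the work surface. World frame = base frame: x ahead of the robot, y to its left, z up, the work surface at z = 0. Lengths are in m, angles in rad, forces in N, time in s.
With the tool pointing down it reaches from about 0.35 to 0.9 m from the base axis. Payload 8.1 kg.
Tool frame: the origin (TCP) lies on the centre line of the jaws, within the pads' length; the fingertips stand 19 mm ahead of it and the grasp point (between the pads) is the TCP; z points along the fingers, y is the direction in which the jaws open and shut (so a half turn about z gives the same grasp; the last joint's range is limited). The gripper opens to 92 mm and grips with 3 to 60 N. Pads are 19 mm wide; open, the fingers measure 130 mm over their backs; the gripper's body (75 mm by 190 mm) begins 47 mm behind the grasp point.
Start: joints at [1.01, 0.434, 0.025, 1.573, -0.012, 1.134, -0.075], TCP at [0.276, -0.561, 0.246] pointing down, gripper open.
Joint ranges: [-2.62, 2.62], [-0.44, 2.09], [-1.27, 1.32], [0.08, 2.57], [-1.32, 4.46], [0.12, 2], [-2.74, 2.74]. Speed limits (rad/s): [2.22, 2.22, 3.01, 3.01, 3.14, 3.14, 3.14].

## Interface

Orientations are given as a rotation vector (axis times angle).
In Python, from cell import monitor, imaging, workorder, outline_of gives the robot as it stands.
- The arm moves only by the tool move_arm, never from a script. Its argument "series" is a list of rows, each a list of 6 numbers: the shift along the world's x, y, z in cm, then the turn, a rotation vector about the world's x, y, z in degrees. A call has 1 to 8 rows; each row shifts and turns the commanded pose from where the row before left it; what a row does not reach is not made up. A row lasts 1/10 s, in which the tool goes at most 50 mm and 8.59 degrees, less where a joint would pass 70% of its speed; a pose out of reach is approached as far as the arm can. A call with a gripper value outside its range is refused whole. "grip" is the opening, from 0 (shut) to 1 (fully open), set as the call begins (left out, the last holds). The fingers move at their own pace and stop on an object; "force" is the grip in N (left out, the last holds). Time passes only in rows, so rows that do not move let the fingers close. It gives the time, the measured TCP pose, the force and the opening at its end, in the units of the state.
- monitor.observe(): the state, without advancing time (a new reading comes with each control period).
- imaging.get_image(name): name is "side" or "top" or "wrist"; returns a dict with "color" (420x560x3 uint8, red, green, blue), "fx", "fy", "cx", "cy" (pixels), "rvec" (rotation vector, rad) and "tvec" (3), from world to camera coordinates, as OpenCV has them; the wrist camera has in their place "mount" (4x4, takes a point from camera to tool coordinates, whose origin is the TCP and whose axes are the flange's). Camera axes: x right, y down, z forward; pixel columns grow to the right and rows downward; lengths in m; the calibration is good to about 2 mm. The wrist camera is an equidistant fisheye: a pixel r from the principal point sees the ray r / f radians off the axis. A picture is of the moment at which its call begins: read the wrist's pose just before it. There is no depth.
- workorder.sign_off(): hands the job in, once; it reports no verdict.
Trained networks look in the newest picture that a camera, given by its name, has taken for a name from the list of things; names that differ only in an ending like _2 or _b are one class to them, and where a whole thing is asked for, a point or a joint stands for the part that bears it (a point fixed in the world has none). Each returns a list of dicts, best first, with "p" (0 to 1); they miss things now and then, are a little off and sometimes report something else, mostly with a low value. They report only what shows in the picture. A call takes as long as a camera call.
- outline_of(camera, thing): "mask" (420x560 bool, what is visible of it) and "rect" ([left, top, width, height] in pixels, round what is visible of it).
The state is a dict: "clock": time; "joints": joint angles; "dq": joint speeds; "joint_efforts": joint torques, N m; "position": TCP position; "ee_rot": TCP orientation; "force": force on the tool from outside, world axes, zero at the start; "ft_torque": the same for the moment, N m; "width": opening from 0.0 (shut) to 1.0 (fully open).
Only numpy, scipy, OpenCV 4.12 (cv2) and the standard library are available. Lean on these libraries where they do the work, as an engineer would, in place of code of your own. Each camera call takes 0.05 s, during which the arm holds its last target. There are 200 camera calls.

## Task

The valve grinder has tripped a breaker: with closed fingers, push the one breaker button that has popped out fully home, like its two neighbours, then press down the raised end of the long paddle rocker on the control box until it has tipped right over, then press the square run pad fully down and finish still holding it down. Keep to that order; do not press the round mushroom stop button, do not pick anything up, and leave the loose engine parts and tools where they are.

Things in the scene. Friction and masses are not known exactly. Their poses are not given: they have to be found in the camera images.
- breaker_box: Grey steel box fixed on the bench, 130 (x) x 190 (y) x 60 mm high, flat top. Origin at the centre of its underside, z up. Three breaker buttons stand in a row along its y, 52 mm apart (at y = +52, 0, -52 mm), 20 mm from its centre towards -x; which breaker is in which place varies.
- breaker_a (a joint): Circuit-breaker push button 'a': position in m; 0 = popped out (tripped), 0.010 = pushed home. This is the one that has popped out (starts within 1 mm of 0). Held only by about 2.5 N of friction: it slides down when pushed and stays where it is left, no spring.
- breaker_b (a joint): Circuit-breaker push button 'b': position in m; 0 = popped out (tripped), 0.010 = pushed home. Starts home. Held only by about 2.5 N of friction: it slides down when pushed and stays where it is left, no spring.
- breaker_c (a joint): Circuit-breaker push button 'c': position in m; 0 = popped out (tripped), 0.010 = pushed home. Starts home. Held only by about 2.5 N of friction: it slides down when pushed and stays where it is left, no spring.
- breaker_a_top (a point): Centre of the flat top of breaker a's dark round cap, 18 mm diameter. The cap is in a steel collar of 26 mm diameter whose top is 6 mm above the box's top; the cap's top is 14 mm above the collar when popped out and 4 mm above it when home. Moves with the cap.
- breaker_b_top (a point): Centre of the flat top of breaker b's dark round cap, 18 mm diameter. The cap is in a steel collar of 26 mm diameter whose top is 6 mm above the box's top; the cap's top is 14 mm above the collar when popped out and 4 mm above it when home. Moves with the cap.
- breaker_c_top (a point): Centre of the flat top of breaker c's dark round cap, 18 mm diameter. The cap is in a steel collar of 26 mm diameter whose top is 6 mm above the box's top; the cap's top is 14 mm above the collar when popped out and 4 mm above it when home. Moves with the cap.
- station: Control box, grey steel, fixed on the bench, 150 (x) x 290 (y) x 70 mm high, flat top. Origin at the centre of its underside, z up. Rocker, run pad and stop button are in a row along its y (at y = +90, 0, -90 mm), 20 mm from its centre towards -x, in an order that varies; all are turned with the box.
- rocker (a joint): Paddle rocker angle in rad: 0 = off, the end towards the box's +x raised; 0.44 = on, that end down and the other up. No spring: stays where it is left (friction 0.06 N m).
- rocker_raised_end (a point): Point on the top face of the dark paddle, 28 mm from its pivot towards the end that starts raised (10 mm short of that end); the point turns with the paddle. The paddle is 76 mm long along the box's x, 34 mm wide along its y, 8 mm thick; its pivot (at its middle) is 16 mm above the box's top. The paddle is pushed at this point or farther out: the finger must stay clear of the pivot. It comes down about 12 mm here.
- run (a joint): Run pad position in m: 0 = released, 0.007 = fully down. Sprung: 1.5 N starts it, 5 N holds it fully down; it springs back when released.
- run_top (a point): Centre of the flat top of the dark square run pad, 38 x 38 mm, standing 20 mm above the box's top when released (13 mm when down) in a square steel bezel 50 x 50 mm, 10 mm high. Moves with the pad.
- stop (a joint): Stop button position in m: 0 = released, 0.006 = pressed. Must not be pressed.
- stop_top (a point): Top centre of the dark round mushroom stop button, 40 mm diameter, 34 mm above the box's top.
- wrist_pin: Loose steel pin, 22 mm diameter, 45 mm tall, standing on the top of the control box, along its +x edge. Origin: centre of its underside. Leave alone.
- socket: Loose steel socket, 24 mm diameter, 26 mm tall, standing on the top of the breaker box near its +x edge. Origin: centre of its underside. Leave alone.
- piston: Loose aluminium piston, 86 mm diameter, 58 mm tall, standing on the bench beyond the boxes. Origin: centre of its underside. Leave alone.
- valve: Loose engine valve standing on its 38 mm head beyond the boxes, 8 mm stem, 95 mm tall. Origin: centre of its underside. Leave alone.
- bearing_ring: Loose steel bearing ring, 68 mm outer diameter, 22 mm high, lying beyond the boxes. Origin: centre of its underside. Leave alone.
- conrod: Loose connecting rod lying on the bench between robot and control box, about 186 mm long along its y, 64 mm wide, 20 mm high. Origin: under the shank. Leave alone.
- spanner: Loose 170 mm spanner lying on the bench between robot and breaker box, long along its x. Leave alone.

How it is judged:
On the way, in this order (a step that is already met when the one before it is completed fails the run):
1. the popped breaker is pushed home (value of joint breaker_a above 0.0085 m), for 0.2 s.
2. the rocker is tipped right over (value of joint rocker above 0.38 rad), for 0.2 s.
At the end, for the whole second after the job is handed in: All three breakers home (joint above 8.5 of 10 mm), rocker over (above 0.38 of 0.44 rad), and the run pad held down by the fingers (above 5.5 of 7 mm, finger force above 1 N), the stop button not pressed (under 2 mm) (value of joint each of breaker_a, breaker_b, breaker_c above 0.0085 m and value of joint rocker above 0.38 rad and value of joint run above 0.0055 m and contact force between the fingers and run above 1 N and value of joint stop below 0.002 m); the arm keeps its last pose, push and grip.
It fails at once if the rocker is tipped before the breaker is home (value of joint rocker above 0.25 rad and value of joint breaker_a below 0.0085 m).
It fails at once if the run pad is pressed before the rocker is over (value of joint run above 0.003 m and value of joint rocker below 0.38 rad).
It fails at once if the mushroom stop button is pressed (value of joint stop above 0.003 m).
It fails at once if a loose part is moved more than 20 mm, lifted or carried off (distance of any of piston, wrist_pin, socket, valve, bearing_ring, conrod, spanner from where it was at the start of the episode above 0.02 m).
It fails at once if a loose part standing up is knocked over (angle between any of piston, wrist_pin, socket, valve, bearing_ring's own z axis and vertical above 0.6 rad).
It also fails if it takes over 51 s, if anything falls off the work surface, if the arm or the gripper's body presses on something with over 40 N, if the wrist force passes 120 N, or if a joint passes its speed limit or range.

## Working session

There is one attempt and no reset: what is moved stays moved. The work goes in short steps, Python scripts to look and compute and a tool call to move; the robot and the scene stay as the last step left them, time stands still between calls to the robot, and variables do not carry over. Pictures are saved under pics/ and viewed, about 8 in all and at most 12, crops included, and the job is handed in when it is done.

Besides the shell and the picture viewer there is one more tool, called after "Emit:" by a JSON object that holds its "fn" and its "kwargs". move_arm: Moves the arm, as the interface text tells. Its arguments: {"type":"object","properties":{"series":{"type":"array"},"grip":{"type":"number"},"force":{"type":"number"}},"required":["series"]}

```bash
mkdir -p pics
cat > h.py <<'E'
import numpy as np, cv2
from cell import monitor, imaging, workorder, outline_of
def ray(im,u,v):
    R=cv2.Rodrigues(np.array(im['rvec'],float))[0]; t=np.array(im['tvec'],float)
    d=R.T@np.array([(u-im['cx'])/im['fx'],(v-im['cy'])/im['fy'],1]); return -R.T@t,d
def at_z(im,u,v,z):
    o,d=ray(im,u,v); return o+d*(z-o[2])/d[2]
def save(im,n): cv2.imwrite(f'pics/{n}.png',im['color'][:,:,::-1])
E
python3 - <<'E'
from h import *
print(monitor.observe())
for c in ['top','side']:
    im=imaging.get_image(c); save(im,c+'0'); print(c,im['rvec'],im['tvec'],im['fx'],im['cx'],im['cy'])
    for n,z in [('breaker_box',.06),('breaker_a_top',.078),('station',.07),('rocker',.086),('run',.09),('stop',.104),('wrist_pin',.115),('socket',.086)]:
        for r in outline_of(c,n)[:4]:
            ys,xs=np.nonzero(r['mask']); print(n,round(r['p'],2),r['rect'],round(xs.mean()),round(ys.mean()), at_z(im,xs.mean(),ys.mean(),z).round(3) if c=='top' else '')
E
```

```text
{'clock': 0.0, 'joints': array([ 1.01039896,  0.43520908,  0.02497806,  1.5740865 , -0.01160202,
        1.13400076, -0.07509492]), 'dq': array([ 0.00119307,  0.00067916, -0.00120512, -0.00193671,  0.00154576,
        0.00021975, -0.00102056]), 'joint_efforts': array([-1.30290409e-03, -6.67841506e+01,  9.84525606e-01, -3.14464831e+01,
       -6.05390710e-02,  4.27536992e-02,  2.33975970e-04]), 'position': array([ 0.2759714 , -0.56023904,  0.24495775]), 'ee_rot': array([-3.05823401e+00, -7.12400398e-01,  7.69535918e-04]), 'force': array([-0.39650887,  0.53863815, -0.24333782]), 'ft_torque': array([-0.0228858,  0.0146436,  0.0321548]), 'width': 1.0041542522168903}
top [ 2.1141588  -2.1178172   0.18700855] [0.02340261 0.58335247 0.75534493] 395.6136971600409 282.50281701810565 212.8861320587712
breaker_box 0.76 [131.3, 191.9, 97.4, 76.1] 180 233 [0.541 0.23  0.06 ]
breaker_a_top 0.49 [168.7, 236.2, 9.0, 10.3] 175 242 [0.522 0.234 0.078]
station 0.96 [295.2, 187.0, 157.3, 104.0] 376 237 [ 0.531 -0.164  0.07 ]
station 0.47 [152.9, 292.4, 44.3, 82.4] 173 333 [0.348 0.231 0.07 ]
rocker 0.87
[... 560 characters left out ...]
6392604  0.39579684] [-0.42000207  0.29031394  0.61129509] 438.85741570803737 285.0718965907741 208.11666311443423
breaker_box 0.68 [174.8, 148.8, 92.5, 76.2] 221 186 
breaker_a_top 0.46 [204.2, 166.1, 9.8, 11.7] 210 171 
station 0.8 [263.6, 212.2, 169.2, 170.5] 349 300 
rocker 0.95 [282.2, 226.8, 46.6, 24.0] 304 237 
rocker 0.22 [98.8, 206.7, 81.6, 35.1] 137 225 
run 0.74 [315.2, 258.8, 34.7, 25.2] 332 271 
run 0.31 [100.6, 210.9, 78.6, 26.7] 136 225 
stop 0.89 [351.1, 291.6, 29.7, 29.2] 366 305 
wrist_pin 0.68 [393.7, 271.5, 19.7, 29.5] 403 285 
wrist_pin 0.15 [302.2, 161.7, 30.4, 22.9] 315 172 
socket 0.51 [265.3, 214.0, 166.7, 170.0] 348 300 
socket 0.5 [230.9, 156.7, 11.6, 17.2] 239 164
```

View pics/top0.png

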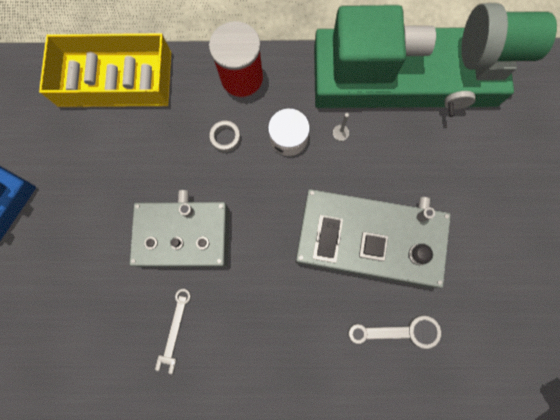

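View pics/side0.png

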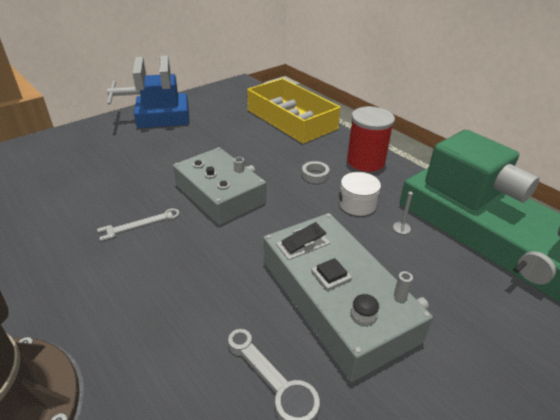

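The top view shows the middle breaker popped out at px (176,242). On the station, the row from left to right is rocker (328,238), run pad (374,246), stop (422,253), and the box is turned by about -9°. The side view agrees, with a tall middle cap at (210,171).

Run:
```python
from h import *
im=imaging.get_image('top'); si=imaging.get_image('side')
print('cam',ray(im,0,0)[0])
print('bbox corners',[at_z(im,u,v,.06).round(3)[:2] for u,v in [(135,203),(225,203),(224,266),(131,266)]])
print('station',[at_z(im,u,v,.07).round(3)[:2] for u,v in [(311,191),(449,213),(441,286),(298,263)]])
print('collars',[at_z(im,u,v,.068).round(3)[:2] for u,v in [(150,243),(176,242),(202,243)]])
def tri(a,b):
    (o1,d1),(o2,d2)=ray(im,*a),ray(si,*b)
    d1/=np.linalg.norm(d1); d2/=np.linalg.norm(d2)
    s=np.linalg.lstsq(np.c_[d1,-d2],o2-o1,rcond=None)[0]; p,q=o1+s[0]*d1,o2+s[1]*d2
    return ((p+q)/2).round(4),np.linalg.norm(p-q).round(4)
for n in ['breaker_a_top','rocker','run','stop','wrist_pin']:
    c=[]
    for k in ['top','side']:
        ys,xs=np.nonzero(outline_of(k,n)[0]['mask']); c.append((xs.mean(),ys.mean()))
    print(n,tri(*c))
print('socket',at_z(im,185,209,.086).round(3))
```

```text
cam [0.43062968 0.01182331 0.85194603]
bbox corners [array([0.604, 0.326]), array([0.604, 0.14 ]), array([0.475, 0.139]), array([0.475, 0.325])]
station [array([ 0.626, -0.036]), array([ 0.579, -0.311]), array([ 0.436, -0.284]), array([ 0.48 , -0.008])]
collars [array([0.521, 0.287]), array([0.522, 0.235]), array([0.52 , 0.183])]Traceback (most recent call last):
  File "<stdin>", line 15, in <module>
IndexError: list index out of range
```

Emit:
{"fn": "move_arm", "kwargs": {"series": [[0,0,0,0,0,-8],[2,4.5,0,0,0,-8],[2,4.5,0,0,0,-8],[2,4.5,0,0,0,-2],[2,4.5,0,0,0,0],[2,4.5,0,0,0,0],[2,4.5,0,0,0,0],[2,4.5,0,0,0,0]], "grip": 0, "force": 20}}

```text
clock: 1.85
position: [0.4168, -0.2438, 0.2461]
ee_rot: [3.141, 0.006, 0.001]
force: [1.7, 0.3, -0.5]
width: 0.354
```

Emit:
{"fn": "move_arm", "kwargs": {"series": [[1.3,4.7,0,0,0,0],[1.3,4.8,0,0,0,0],[1.3,4.8,0,0,0,0],[1.3,4.8,0,0,0,0],[1.3,4.8,0,0,0,0],[1.3,4.8,0,0,0,0],[1.3,4.8,0,0,0,0],[1.3,4.8,0,0,0,0]]}}

```text
clock: 2.65
position: [0.5205, 0.1393, 0.246]
ee_rot: [-3.142, -0.006, -0.001]
force: [1.2, -0.4, -0.2]
width: 0.005
```

Emit:
{"fn": "move_arm", "kwargs": {"series": [[0,4.8,0,0,0,0],[0,4.7,0,0,0,0],[0,0,-4,0,0,0],[0,0,-3.5,0,0,0],[0,0,-2.5,0,0,0],[0,0,-1,0,0,0],[0,0,0,0,0,0],[0,0,0,0,0,0]]}}

```text
clock: 3.45
position: [0.5209, 0.2327, 0.1369]
ee_rot: [-3.141, -0.006, -0.002]
force: [0.5, -0.3, 0.1]
width: 0.008
```

Run:
```python
from h import *
s=monitor.observe(); print(s['position'],s['ee_rot'],s['width'],s['force'],s['clock'])
a=imaging.get_image('wrist'); b=imaging.get_image('side'); c=imaging.get_image('top')
cv2.imwrite('pics/m1.png',np.hstack([a['color'][60:,:400],b['color'][100:300,100:300].repeat(2,0).repeat(2,1)[:360,:]])[:,:,::-1])
```

```text
[0.52094163 0.23268319 0.13689419] [-3.14083819e+00 -5.74952374e-03 -2.12270759e-03] 0.0075215328617353845 [ 0.53307219 -0.30904278  0.0576768 ] 3.45
```

View pics/m1.png

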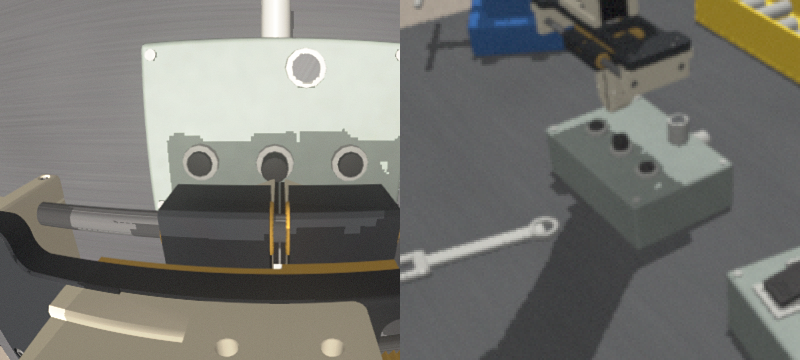

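The closed fingers point at the middle collar, seen in the wrist picture at (274,163) in the crop, which is (274,223) in the full image. I'll turn that into a position.

```bash
cat >> h.py <<'E'
def wrist_at(im,s,u,v,z):
    x,y=u-im['cx'],v-im['cy']; r=np.hypot(x,y); th=r/im['fx']
    d=np.array([np.sin(th)*x/r,np.sin(th)*y/r,np.cos(th)]); M=np.array(im['mount'])
    R=cv2.Rodrigues(np.array(s['ee_rot'],float))[0]
    o=R@M[:3,3]+s['position']; d=R@M[:3,:3]@d
    return (o+d*(z-o[2])/d[2]).round(4)
E
python3 - <<'E'
from h import *
s=monitor.observe(); im=imaging.get_image('wrist')
for u,v,z in [(274,223,.066),(274,228,.08),(200,223,.068),(349,222,.068),(279,240,s['position'][2]-.019)]: print(u,v,wrist_at(im,s,u,v,z))
for r in outline_of('wrist','breaker_a_top'):
    ys,xs=np.nonzero(r['mask']); print(r['p'],xs.mean(),ys.mean())
E
```

```text
274 223 [0.525  0.2361 0.066 ]
274 228 [0.5261 0.2359 0.08  ]
200 223 [0.5252 0.2872 0.068 ]
349 222 [0.5263 0.1848 0.068 ]
279 240 [0.5326 0.2326 0.1182]
0.65 274.5226586102719 226.66918429003022
```

Emit:
{"fn": "move_arm", "kwargs": {"series": [[0.25,0.3,-1.5,0,0,0],[0,0,-1.5,0,0,0],[0,0,-0.6,0,0,0],[0,0,-0.4,0,0,0],[0,0,-0.4,0,0,0],[0,0,-0.2,0,0,0],[0,0,0,0,0,0],[0,0,0,0,0,0]]}}

```text
clock: 4.5
position: [0.5231, 0.2355, 0.09]
ee_rot: [-3.141, -0.006, -0.001]
force: [-0.1, 1.1, 0.2]
width: 0.006
```

Emit:
{"fn": "move_arm", "kwargs": {"series": [[0,0,-0.2,0,0,0],[0,0,-0.2,0,0,0],[0,0,0,0,0,0],[0,0,0,0,0,0]]}}

```text
clock: 4.9
position: [0.5234, 0.2357, 0.0886]
ee_rot: [-3.141, -0.006, -0.004]
force: [-8.1, -5.0, 30.8]
width: 0.002
```

The cap is at its hard stop (tip z 0.0696, 31 N). Next: lift and go over the rocker's raised end, about (0.555, -0.073), turning -9.4°.

Emit:
{"fn": "move_arm", "kwargs": {"series": [[0,0,4,0,0,0],[0,0,4,0,0,0],[0.4,-4,0,0,0,-4.7],[0.4,-4.5,0,0,0,-4.7],[0.4,-4.5,0,0,0,0],[0.4,-4.5,0,0,0,0],[0.5,-4.5,0,0,0,0],[0.5,-4.5,0,0,0,0]]}}

```text
clock: 5.7
position: [0.5489, -0.0315, 0.1661]
ee_rot: [-3.132, 0.251, -0.002]
force: [0.2, -0.5, -0.6]
width: 0.006
```

Emit:
{"fn": "move_arm", "kwargs": {"series": [[0.5,-4.4,0,0,0,0],[0,0,-2,0,0,0],[0,0,-0.5,0,0,0],[0,0,0,0,0,0],[0,0,0,0,0,0]]}}

```text
clock: 6.2
position: [0.5539, -0.072, 0.1412]
ee_rot: [-3.131, 0.247, -0.0]
force: [-0.2, -0.3, -0.2]
width: 0.005
```

Run:
```python
from h import *
s=monitor.observe(); print(s['position'],s['ee_rot'],s['force'],s['clock'])
a=imaging.get_image('wrist'); b=imaging.get_image('side'); c=imaging.get_image('top')
for n,z in [('rocker',.088),('run',.09),('stop',.104),('wrist_pin',.115)]:
  for r in outline_of('wrist',n)[:1]:
    ys,xs=np.nonzero(r['mask']); print(n,r['p'],r['rect'],xs.mean(),ys.mean(),wrist_at(a,s,xs.mean(),ys.mean(),z))
cv2.imwrite('pics/m2.png',np.hstack([a['color'][60:,80:480],b['color'][120:300,150:350].repeat(2,0).repeat(2,1)])[:,:,::-1])
```

```text
[ 0.55394748 -0.07204703  0.14118882] [-3.13118667e+00  2.47465632e-01 -3.56853229e-04] [-0.22001133 -0.33556579 -0.17331082] 6.2
rocker 0.74 [248.4, 217.5, 57.8, 26.0] 276.3582621082621 229.45441595441596 [ 0.5596 -0.0712  0.088 ]
run 0.98 [380.4, 239.3, 54.0, 32.0] 410.47233691164325 253.11643270024774 [ 0.5284 -0.1578  0.09  ]
wrist_pin 0.73 [499.5, 156.3, 56.3, 36.7] 526.3065015479876 170.2811145510836 [ 0.5802 -0.2361  0.115 ]
```

View pics/m2.png

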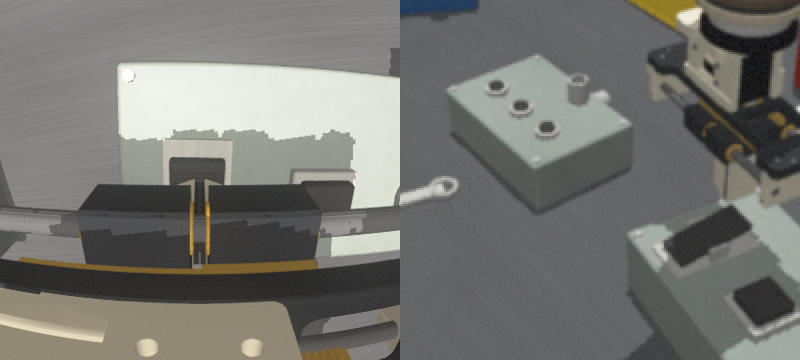

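The side view shows all three breakers level. The rocker's raised end is visible ahead of the fingers; its far edge is at about row 157 in the crop, (277,217) in the full image.

Run:
```python
from h import *
s=monitor.observe(); im=imaging.get_image('wrist')
for u,v,z in [(277,218,.098),(248,218,.098),(305,218,.098),(277,200,.074),(200,124,.07)]: print(u,v,wrist_at(im,s,u,v,z))
```

```text
277 218 [ 0.57   -0.0747  0.098 ]
248 218 [ 0.5727 -0.0578  0.098 ]
305 218 [ 0.5673 -0.091   0.098 ]
277 200 [ 0.5748 -0.0754  0.074 ]
200 124 [ 0.6326 -0.0337  0.07  ]
```

Emit:
{"fn": "move_arm", "kwargs": {"series": [[0.4,-0.2,-1,0,0,0],[0,0,-1,0,0,0],[0,0,-0.5,0,0,0],[0,0,-0.5,0,0,0],[0,0,-0.5,0,0,0],[0,0,-0.3,0,0,0],[0,0,0,0,0,0],[0,0,0,0,0,0]]}}

```text
clock: 7.4
position: [0.5586, -0.0759, 0.1041]
ee_rot: [3.131, -0.252, 0.003]
force: [-1.8, -0.6, 16.4]
width: 0.007
```

Emit:
{"fn": "move_arm", "kwargs": {"series": [[0,0,-0.1,0,0,0],[0,0,0,0,0,0],[0,0,0,0,0,0]]}}

```text
clock: 7.7
position: [0.5587, -0.0759, 0.1038]
ee_rot: [3.131, -0.252, 0.004]
force: [-4.3, -0.6, 22.4]
width: 0.008
```

Emit:
{"fn": "move_arm", "kwargs": {"series": [[0,0,2,0,0,0],[0,0,2,0,0,0],[-1,-2,0,0,0,0],[-1.5,-3,0,0,0,0],[-1.5,-3,0,0,0,0],[0,0,0,0,0,0],[0,0,0,0,0,0]]}}

```text
clock: 8.4
position: [0.5169, -0.1562, 0.1414]
ee_rot: [-3.131, 0.254, 0.002]
force: [0.1, 0.7, -0.7]
width: 0.005
```

Run:
```python
from h import *
s=monitor.observe(); print(s['position'],s['ee_rot'],s['force'],s['clock'])
a=imaging.get_image('wrist'); b=imaging.get_image('side'); c=imaging.get_image('top')
for n,z in [('rocker',.088),('run',.09),('stop',.104)]:
  for r in outline_of('wrist',n)[:1]:
    ys,xs=np.nonzero(r['mask']); print(n,r['p'],r['rect'],xs.mean(),ys.mean(),wrist_at(a,s,xs.mean(),ys.mean(),z))
cv2.imwrite('pics/m3.png',np.hstack([a['color'][60:,80:480],b['color'][160:340,220:420].repeat(2,0).repeat(2,1)])[:,:,::-1])
```

```text
[ 0.51691761 -0.15615907  0.14140468] [-3.13111776e+00  2.54220250e-01  1.66882806e-03] [ 0.11152793  0.71686959 -0.66263011] 8.4
rocker 0.58 [120.7, 175.8, 49.6, 93.8] 144.88875655073844 222.37827536922345 [ 0.5405 -0.0699  0.088 ]
run 0.71 [244.3, 204.6, 65.4, 41.6] 277.7837582625118 224.79461756373937 [ 0.5259 -0.1568  0.09  ]
stop 0.62 [395.1, 311.9, 32.0, 16.9] 408.73333333333335 318.6060606060606 [ 0.4471 -0.2359  0.104 ]
```

View pics/m3.png

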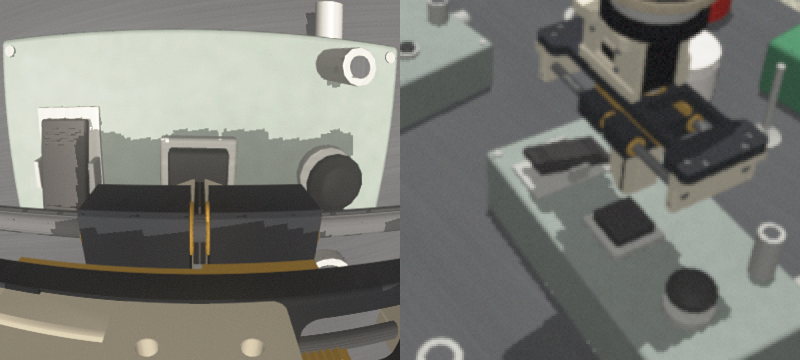

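The rocker has tipped: in the side view its near (-x) end is now raised. The run pad is under the fingers at about (0.512, -0.156), so I'll press it.

Emit:
{"fn": "move_arm", "kwargs": {"series": [[-0.4,0,-1,0,0,0],[0,0,-1,0,0,0],[0,0,-0.8,0,0,0],[0,0,-0.5,0,0,0],[0,0,-0.4,0,0,0],[0,0,-0.3,0,0,0],[0,0,0,0,0,0],[0,0,0,0,0,0]]}}

```text
clock: 9.5
position: [0.5131, -0.1555, 0.1022]
ee_rot: [3.131, -0.251, -0.002]
force: [-6.5, 2.1, 10.8]
width: 0.003
```

Emit:
{"fn": "move_arm", "kwargs": {"series": [[0,0,-0.1,0,0,0],[0,0,0,0,0,0],[0,0,0,0,0,0]]}}

```text
clock: 9.8
position: [0.5132, -0.1555, 0.102]
ee_rot: [3.131, -0.251, -0.001]
force: [-9.7, 1.4, 20.5]
width: 0.005
```

Run:
```python
from h import *
a=imaging.get_image('side'); b=imaging.get_image('top'); s=monitor.observe(); print(s['position'],s['force'],s['clock'])
cv2.imwrite('pics/m4.png',np.hstack([a['color'][140:340,170:420],b['color'][170:370,110:260]])[:,:,::-1].repeat(2,0).repeat(2,1))
```

```text
[ 0.5131814  -0.15554275  0.1020549 ] [-8.41746641  2.45337217 20.52443468] 9.9
```

View pics/m4.png

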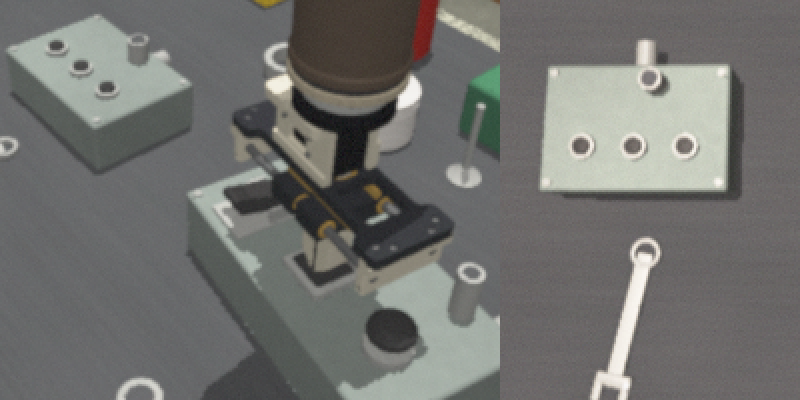

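The picture shows three level breakers, the rocker over, the fingers on the pad, and the stop button and loose parts untouched. Handing in.

```bash
python3 -c "
from cell import workorder; print(workorder.sign_off())"
```

```text
the job is handed in; nothing more can be done
None
```

I handed the job in at about 10 s on the robot's clock, with the fingers still holding the run pad down; the sign-off gives no verdict.

- **Breaker:** with closed fingers I pushed the popped middle breaker to its hard stop. The fingertips ended at z ≈ 0.070 m with 31 N, and the side and top pictures show all three caps level.
- **Rocker:** I pressed the raised end down to its stop (22 N). The side picture shows its other end now raised.
- **Run pad:** it is held at z ≈ 0.083 m at the fingertips, which is its fully-down height, with about 20 N.
- **Left alone:** in the last picture the stop button and the loose parts in view looked untouched.

The joint values themselves can't be read, so these checks rest on height, force and pictures. The wrist camera placed things a few mm farther in x than the top camera (about 4 mm at the breaker, more elsewhere). I aimed between the two, and each press reached its stop.

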